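# Find the hidden catch and open the brush drawer

## Robot

A 7-joint arm with a two-finger parallel gripper is mounted at the origin on the work surface. World frame = base frame: x ahead of the robot, y to its left, z up, the work surface at z = 0. Lengths are in m, angles in degrees, forces in N, time in s.
With the tool pointing down it reaches from about 0.4 to 0.75 m from the base axis. Payload 19.5 kg.
Tool frame: the origin (TCP) lies on the centre line of the jaws, within the pads' length; the fingertips stand 17 mm ahead of it and the grasp point (between the pads) lies 2 mm behind it (bot.nose_length is the distance from the TCP to the fingertips, in m); z points along the fingers, x is the direction in which the jaws open and shut, and the axes are right-handed (so a half turn about z gives the same grasp; the last joint's range is limited). The gripper opens to 85 mm and grips with 20 to 120 N. Pads are 22 mm wide; open, the fingers measure 114 mm over their backs; the gripper's body (76 mm by 85 mm) begins 54 mm behind the grasp point. The pads swing forward as they close: fully open they stand 13 mm farther back than shut.
Start: joints at [74.502, 40.479, -1.581, 85.061, 1.261, 54.483, -4.326], TCP at [0.13, -0.56, 0.248] pointing down, gripper open.
Joint ranges: [-155.06, 155.06], [-18.47, 123.98], [-90, 86.84], [0, 140.48], [-83.41, 263.41], [0, 116], [-161.91, 161.91]. Speed limits (degrees/s): [108.29, 108.29, 147.25, 147.25, 172.46, 172.46, 172.46].

## Interface

Orientations are given as [roll, pitch, yaw] about the fixed x, y, z axes, in that order (R = Rz(yaw) Ry(pitch) Rx(roll)).
In Python, from cell import bot gives the robot as it stands.
- The arm moves only by the tool arm_command, never from a script. Its arguments are lists of equal length, an entry for each row: "gripper": the opening, from 0 (shut) to 1 (fully open); "travel": the shift along the tool's x, y, z normalised to -1 to 1, where 1 is 0.04 m, a list of three; "dr": the turn, a rotation vector about the tool's x, y, z normalised to -1 to 1, where 1 is 8 degrees, a list of three. In form: {"gripper": [gripper, ...], "travel": [[tx, ty, tz], ...], "dr": [[rx, ry, rz], ...]}. A call has 1 to 5 rows; each row shifts and turns the commanded pose from where the row before left it, along the tool's axes as they then stand; what a row does not reach is not made up. A row lasts 1/10 s, in which the tool goes at most 50 mm and 8.59 degrees, less where a joint would pass 70% of its speed; a pose out of reach is approached as far as the arm can. A call with a number of a shift or a turn outside -1 to 1 is refused whole. A call with a gripper value outside its range is refused whole. The fingers move at their own pace and stop on an object; the grip force is fixed at half the most. Time passes only in rows, so rows that do not move let the fingers close. It gives the time, the measured TCP pose, the force and the opening at its end, in the units of the state.
- bot.state(): the state, without advancing time (a new reading comes with each control period).
- bot.read_camera(name): name is "scene" or "side" or "wrist"; returns (picture, depth): 420x560x3 uint8, blue, green, red; 420x560 float32, m along the optical axis (not along the pixel's ray), 0 where there is no reading.
- bot.camera_model(name): a dict with "vfov" (degrees; the focal length in pixels is half the picture's height over the tangent of half this angle, whatever the lens; pixels are square), "cx", "cy" (the principal point, pixels), "k1" (the pictures are not rectified: a ray, as slopes to the right and down, at radius r is drawn at 1 + k1 r^2 times it, then the intrinsics apply), "R" (3x3) and "t" (3): a world point X has camera coordinates R X + t. Camera axes: x right, y down, z forward; pixel columns grow to the right and rows downward; lengths in m; the calibration is good to about 2 mm. A picture is of the moment at which its call begins: read the wrist's pose just before it. camera_model takes no time and is no camera call; for the wrist camera it gives the pose at the moment of the call.
- bot.close_job(): hands the job in, once; it reports no verdict.
Trained networks look in the newest picture that a camera, given by its name, has taken for a name from the list of things; names that differ only in an ending like _2 or _b are one class to them, and where a whole thing is asked for, a point or a joint stands for the part that bears it (a point fixed in the world has none). Each returns a list of dicts, best first, with "confidence" (0 to 1); they miss things now and then, are a little off and sometimes report something else, mostly with a low value. They report only what shows in the picture. A call takes as long as a camera call.
- bot.trace(camera, label): "pixels" (420x560 bool, what is visible of it) and "rect" ([left, top, right, bottom] in pixels, round what is visible of it).
- bot.tip_of(camera, label): "point" ([column, row] in pixels: a listed point, or the origin of a listed thing).
The state is a dict: "clock": time; "joint_pos": joint angles; "dq": joint speeds; "effort": joint torques, N m; "tcp_pos": TCP position; "tool_rot": TCP orientation; "force": force on the tool from outside, world axes, zero at the start; "ft_torque": the same for the moment, N m; "width": finger opening in m.
Only numpy, scipy, OpenCV 4.12 (cv2) and the standard library are available. Lean on these libraries where they do the work, as an engineer would, in place of code of your own. Each camera call takes 0.05 s, during which the arm holds its last target.

## Task

The brushes are needed: open the upper drawer of the grey chest. Slide a closed fingertip gently along the floor of the drawer's grip channel until it drops into the hidden recess, press the catch down there and, keeping it down, draw the drawer out about 10 cm; then let go so that the catch springs back up and the drawer stays open. Never lean on, pull or bump the chest or drawer harder than about 40 N, do not jerk the drawer, and leave the ware, tins and pots where they stand.

Things in the scene. Friction and masses are not known exactly. Their poses are not given: they have to be found in the camera images.
- chest: Grey steel chest, fixed, 480 mm wide (its y), two drawers one above the other; fronts face its -x, towards the robot. Origin on the table. In its frame: carcase x = -130 to +90 mm, flat top at z = 200 mm; drawer fronts x = -176 to -130 mm, full width. The lower front (z 12 to 100 mm) does not open; the upper one (z 105 to 185 mm) has a grip channel sunk in its top edge.
- channel (a point): Middle of the upper drawer's grip channel, on its floor (168 mm above the table); moves with the drawer, has the chest's axes. Channel: open upwards, 210 mm long (y -105 to +105 mm from here), 32 mm wide (x), 17 mm deep, all rigid. Hidden in the floor is a 44 mm long recess across its whole width, with upright ends, its middle within 60 mm either side of here, elsewhere each time.
- lip (a point): Middle of the top of the channel's front lip, 6 mm thick, 185 mm above the table, 19 mm in front (-x) of the channel's middle: what one pulls on, from inside the channel. It moves with the drawer.
- catch (a joint): How far the catch, a sprung plate of the same black steel as the channel floor that forms the bottom of the recess (3 mm below the floor at rest), is pressed down, m: 0 at rest, 0.010 on its rigid stop. It yields from 2.5 N, 7.5 N at the stop (500 N/m). Unless pressed more than 0.007 it holds the drawer shut; keep it pressed until the drawer is out 0.025, then it no longer holds.
- drawer (a joint): How far the upper drawer is drawn out along the chest's -x, m: 0 shut, 0.15 at its rigid end stop. While latched it has 2 mm of play. Once free it takes about 3 N to slide and stays where it is left.
- vase: Bystander: gold-painted plaster vase, 168 mm high, 104 mm wide, to the left of the chest (its +y side); origin at its foot.
- jar: Bystander: gold-painted lidded jar, 120 mm high, 92 mm wide, to the right of the chest; origin at its foot.
- big_tin: Bystander: paint tin, 110 mm high, 100 mm wide, to the right of the chest, behind the jar; origin at its foot.
- bowl_a: Bystander: gold bowl, 45 mm high, 76 mm wide, on the table in front of the chest, below where the drawer comes out; origin at its foot.
- bowl_b: Bystander: white bowl, 45 mm high, 68 mm wide, on the table in front of the chest, below where the drawer comes out; origin at its foot.
- small_tin: Bystander: small paint tin, 65 mm high, 68 mm wide, on top of the chest, its middle at least 150 mm behind the channel's middle; origin at its foot.
- brush_pot: Bystander: clay pot, 60 mm wide, with two brushes up to 125 mm high, on top of the chest, its middle at least 150 mm behind the channel's middle; origin at its foot.

How it is judged:
By the outcome, as a careful person would: the job done as asked, in the order asked, and still so for the second after the job is handed in, with the robot touching nothing.
It also fails if it takes over 72 s, if anything falls off the work surface, if the arm or the gripper's body presses on something with over 40 N, if the wrist force passes 120 N, or if a joint passes its speed limit or range.

## Working session

There is one attempt and no reset: what is moved stays moved. The work goes in short steps, Python scripts to look and compute and a tool call to move; the robot and the scene stay as the last step left them, time stands still between calls to the robot, and variables do not carry over. Pictures are saved under pics/ and viewed, and the job is handed in when it is done.

Besides the shell and the picture viewer there is one more tool, called after "Call:" as name(argument=value, ...) on one line, values as JSON. arm_command: Moves the arm, as the interface text tells. Its arguments: {"type":"object","properties":{"gripper":{"type":"array","items":{"type":"number"}},"travel":{"type":"array","items":{"type":"array","items":{"type":"number"}}},"dr":{"type":"array","items":{"type":"array","items":{"type":"number"}}}},"required":["gripper","travel","dr"]}

```bash
ls; mkdir -p pics
cat > h.py <<'E'
import numpy as np, cv2
from cell import bot
def K(m):
    f=210/np.tan(np.radians(m['vfov'])/2); return f
def unproj(m,px,d):
    f=K(m); u=np.array([(px[0]-m['cx'])/f,(px[1]-m['cy'])/f]); s=u.copy()
    for _ in range(20): s=u/(1+m['k1']*(s@s))
    c=np.array([s[0]*d,s[1]*d,d]); return np.array(m['R']).T@(c-np.array(m['t']))
def plane(m,px,z):
    a=unproj(m,px,0.); b=unproj(m,px,1.); k=(z-a[2])/(b[2]-a[2]); return a+k*(b-a)
def proj(m,X):
    c=np.array(m['R'])@np.array(X)+np.array(m['t']); s=c[:2]/c[2]; s=s*(1+m['k1']*(s@s)); return s*K(m)+[m['cx'],m['cy']]
E
python3 - <<'E'
from h import *
print(bot.state())
for n in ['scene','side']:
    p,d=bot.read_camera(n); cv2.imwrite(f'pics/{n}0.png',p); np.save(f'{n}0.npy',d)
    m=bot.camera_model(n); print(n,{k:np.round(v,3).tolist() for k,v in m.items()})
    for l in ['channel','lip','chest']:
        r=bot.tip_of(n,l)
        for q in r[:2]: print(n,l,q, plane(m,q['point'],{'channel':.168,'lip':.185,'chest':0}[l]), unproj(m,q['point'],d[int(q['point'][1]),int(q['point'][0])]))
E
```

```text
pics
{'clock': 0.0, 'joint_pos': array([74.50122063, 40.5141961 , -1.58160451, 85.08624457,  1.26140528,
       54.48331468, -4.32682816]), 'dq': array([-0.05329872,  0.00685995, -0.01650891,  0.04469322, -0.02178836,
       -0.02197076, -0.02879714]), 'effort': array([-1.87897429e-03, -8.83221817e+01,  1.23424731e+00, -2.36167485e+01,
        1.68097357e-02,  6.54475982e-03,  7.60554235e-05]), 'tcp_pos': array([ 0.13034582, -0.55975659,  0.24781728]), 'tool_rot': array([ 1.79996541e+02,  6.63095121e-02, -7.68914454e+01]), 'force': array([-0.50954372,  0.3448283 , -0.26330595]), 'ft_torque': array([-0.00235377,  0.00099383, -0.02230635]), 'width': 0.08551047713793716}
scene {'vfov': 48.751, 'cx': 281.87, 'cy': 211.97, 'k1': -0.101, 'R': [[-0.926, 0.378, 0.005], [0.355, 0.875, -0.329], [-0.128, -0.303, -0.944]], 't': [0.538, -0.161, 1.331]}
scene channel {'point': [267.7, 170.9], 'confidence': 0.69} [ 0.57775598 -0.10232282  0.168     ] [ 0.57773801 -0.10237631  0.16787509]
scene lip {'point': [273.8, 165.4], 'confidence': 0.98} [ 0.56124631 -0.10299898  0.185     ] [ 0.56100236 -0.10365349  0.18349878]
side {'vfov': 45.161, 'cx': 281.62, 'cy': 206.296, 'k1': 0.026, 'R': [[0.781, -0.624, -0.003], [-0.593, -0.741, -0.314], [0.194, 0.247, -0.949]], 't': [-0.431, 0.401, 1.225]}
side channel {'point': [312.4, 239.4], 'confidence': 0.57} [ 0.57113259 -0.08969637  0.168     ] [ 0.57138734 -0.0894948   0.16678173]
side lip {'point': [308.9, 242.4], 'confidence': 0.69} [ 0.55699731 -0.09294613  0.185     ] [ 0.55745315 -0.092569    0.18271529]
```

View pics/scene0.png

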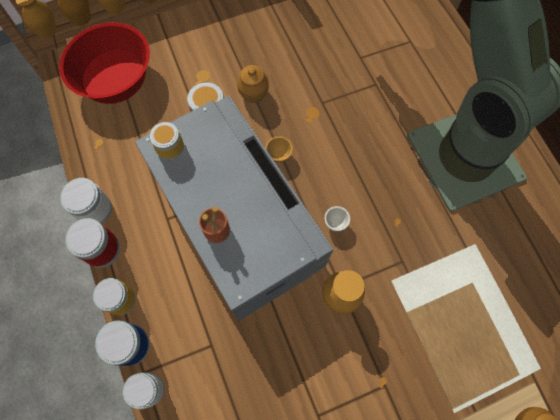

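View pics/side0.png

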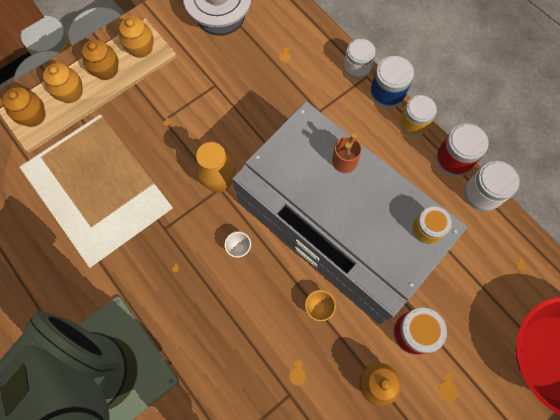

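The scene view shows the black channel from about (248,140) to (295,208), and the side view from (280,208) to (352,270). Bowls stand in front and pots on the chest top. Next I fit the chest axes from the depth.

```bash
cat >> h.py <<'E'
def cloud(m,d):
    f=K(m); v,u=np.mgrid[:420,:560]; x=np.stack([(u-m['cx'])/f,(v-m['cy'])/f],-1); s=x.copy()
    for _ in range(20): s=x/(1+m['k1']*(s**2).sum(-1,keepdims=True))
    c=np.concatenate([s*d[...,None],d[...,None]],-1); return (c-np.array(m['t']))@np.array(m['R'])
E
python3 - <<'E'
from h import *
for n in ['scene','side']:
    p=cv2.imread(f'pics/{n}0.png'); d=np.load(f'{n}0.npy'); m=bot.camera_model(n); P=cloud(m,d)
    g=p.max(-1)
    near=(np.hypot(P[...,0]-.575,P[...,1]+.096)<.35)&(d>0)
    top=near&(abs(P[...,2]-.2)<.006)
    r=cv2.minAreaRect(P[top][:,:2].astype(np.float32)); print(n,'top',top.sum(),np.median(P[top][:,2]),r,cv2.boxPoints(r).round(3).tolist())
    fl=near&(P[...,2]>.155)&(P[...,2]<.176)&(g<45)&(np.hypot(P[...,0]-.575,P[...,1]+.096)<.13)
    c,lab,st,_=cv2.connectedComponentsWithStats(fl.astype(np.uint8)); i=1+st[1:,4].argmax(); fl=lab==i
    Q=P[fl]; r=cv2.minAreaRect(Q[:,:2].astype(np.float32)); print('floor',fl.sum(),np.percentile(Q[:,2],[5,50,95]),r,cv2.boxPoints(r).round(3).tolist())
    k=top&(0<1)
    # recess depth profile
    a=Q[:,:2].mean(0); w,V=np.linalg.eigh(np.cov(Q[:,:2].T)); ax=V[:,1]*np.sign(V[1,1]); print('ax',ax,np.degrees(np.arctan2(ax[1],ax[0]))-90)
    t=(Q[:,:2]-a)@ax
    for lo in np.arange(-.11,.11,.01):
        s=(t>=lo)&(t<lo+.01)
        if s.sum()>3: print(round(lo,3),s.sum(),round(np.median(Q[s,2])*1e3,2), end=' | ')
    print()
E
```

```text
scene top 16514 0.20059446411189874 ((0.7080521583557129, -0.07060518860816956), (0.22200272977352142, 0.48325031995773315), 9.428475379943848) [[0.5590000152587891, 0.15000000596046448], [0.6380000114440918, -0.3269999921321869], [0.8569999933242798, -0.29100000858306885], [0.777999997138977, 0.1860000044107437]]
floor 776 [0.16356227 0.16815478 0.17195057] ((0.5729896426200867, -0.09628325700759888), (0.026887543499469757, 0.2036566436290741), 9.505988121032715) [[0.5429999828338623, 0.0020000000949949026], [0.5770000219345093, -0.19900000095367432], [0.6029999852180481, -0.1940000057220459], [0.5690000057220459, 0.006000000052154064]]
ax [-0.16577407  0.98616376] 9.542204884994746
-0.11 18 168.17 | -0.1 35 168.14 | -0.09 36 168.67 | -0.08 36 168.22 | -0.07 36 167.96 | -0.06 40 165.56 | -0.05 38 165.12 | -0.04 34 164.99 | -0.03 34 165.35 | -0.02 31 165.33 | -0.01 39 168.11 | -0.0 40 168.66 | 0.01 38 169.71 | 0.02 39 168.78 | 0.03 41 169.1 | 0.04 43 168.46 | 0.05 40 168.46 | 0.06 40 168.63 | 0.07 38 169.55 | 0.08 46 169.59 | 0.09 34 168.76 | 
side top 17058 0.19903265389937835 ((0.7
[... 329 characters left out ...]
0511856079, -0.09100425243377686), (0.028559952974319458, 0.20939521491527557), 9.436223030090332) [[0.5460000038146973, 0.009999999776482582], [0.5809999704360962, -0.19699999690055847], [0.609000027179718, -0.19200000166893005], [0.5740000009536743, 0.014999999664723873]]
ax [-0.16682111  0.98598718] 9.603042882934844
-0.11 14 168.31 | -0.1 53 166.9 | -0.09 54 167.18 | -0.08 52 167.08 | -0.07 55 167.82 | -0.06 48 165.15 | -0.05 49 164.4 | -0.04 52 164.3 | -0.03 50 164.08 | -0.02 52 164.03 | -0.01 52 168.11 | -0.0 49 167.23 | 0.01 50 167.69 | 0.02 49 167.21 | 0.03 52 166.78 | 0.04 50 166.96 | 0.05 50 166.69 | 0.06 49 167.5 | 0.07 48 166.95 | 0.08 50 167.71 | 0.09 48 167.08 | 0.1 28 166.12 |
```

Both cameras agree: chest yaw is about 9.6° and the channel middle about (0.575,-0.093). Depth shows a roughly 3 mm step from about -58 to -14 mm along the channel. I'll close the fingers, rise and align the yaw.

Call:
arm_command(gripper=[0, 0, 0], travel=[[0, 0, -1], [0, 0, 0], [0, 0, 0]], dr=[[0, 0, 0.44], [0, 0, 0], [0, 0, 0]])

```text
clock: 0.7
tcp_pos: [0.1305, -0.5601, 0.2887]
tool_rot: [-180.0, -0.1, -80.4]
force: [0.3, -0.5, -1.8]
width: 0.0445
```

```bash
cat >> h.py <<'E'
from scipy.spatial.transform import Rotation as Ro
C=np.array([.5752,-.0933]); psi=np.radians(9.6); EX=np.array([np.cos(psi),np.sin(psi)]); EY=np.array([-np.sin(psi),np.cos(psi)])
def rep():
    s=bot.state(); p=np.array(s['tcp_pos']); r=Ro.from_euler('xyz',s['tool_rot'],degrees=True).as_matrix()
    tip=p+r[:,2]*bot.nose_length; q=tip[:2]-C
    print('t',s['clock'],'rot',np.round(s['tool_rot'],2),'tip chest x,y,z mm',np.round([q@EX*1e3,q@EY*1e3,tip[2]*1e3],1),'F',np.round(s['force'],1),'w',s['width'])
    return r,tip
def goto(x,y,z):
    r,tip=rep(); g=np.r_[C+x*EX+y*EY,z]; print('need units',np.round(r.T@(g-tip)/.04,2))
E
python3 - <<'E'
from h import *
print(bot.nose_length,bot.state()['joint_pos'])
goto(0,.01,.235)
E
```

```text
0.017 [73.89881072 38.06817414 -0.39878377 81.30316529  0.2840091  60.56888723
 -6.94759786]
t 0.7 rot [-1.7999e+02 -6.0000e-02 -8.0390e+01] tip chest x,y,z mm [-516.3 -386.1  271.7] F [ 0.3 -0.5 -1.8] w 0.04449339656100988
need units [ -9.9  -12.91   0.91]
```

Call:
arm_command(gripper=[0, 0, 0, 0, 0], travel=[[-0.7, -0.9, 0], [-0.7, -0.9, 0], [-0.7, -0.9, 0], [-0.7, -0.9, 0], [-0.7, -0.9, 0]], dr=[[0, 0, 0], [0, 0, 0], [0, 0, 0], [0, 0, 0], [0, 0, 0]])

```text
clock: 1.2
tcp_pos: [0.2853, -0.3903, 0.2877]
tool_rot: [180.0, 0.0, -80.4]
force: [0.7, -1.2, 0.0]
width: -0.0003
```

Call:
arm_command(gripper=[0, 0, 0, 0, 0], travel=[[-0.7, -0.9, 0], [-0.7, -0.9, 0], [-0.7, -0.9, 0], [-0.7, -0.9, 0], [-0.7, -0.9, 0]], dr=[[0, 0, 0], [0, 0, 0], [0, 0, 0], [0, 0, 0], [0, 0, 0]])

```text
clock: 1.7
tcp_pos: [0.4396, -0.2222, 0.2877]
tool_rot: [180.0, 0.0, -80.4]
force: [0.1, -0.8, -0.1]
width: -0.0003
```

Call:
arm_command(gripper=[0, 0, 0, 0, 0], travel=[[-0.7, -0.9, 0], [-0.7, -0.9, 0], [0, 0, 0], [0, 0, 0], [0, 0, 0]], dr=[[0, 0, 0], [0, 0, 0], [0, 0, 0], [0, 0, 0], [0, 0, 0]])

```text
clock: 2.2
tcp_pos: [0.4997, -0.1576, 0.2879]
tool_rot: [179.9, -0.0, -80.5]
force: [-0.9, -0.1, -0.5]
width: 0.0003
```

Run:
```python
from h import *
print(bot.state()['joint_pos'])
goto(0,.01,.215)
p,d=bot.read_camera('wrist'); cv2.imwrite('pics/w1.png',p); np.save('w1.npy',d)
m=bot.camera_model('wrist')
for y in (-.105,0,.105): print(proj(m,np.r_[C+y*EY,.168]))
```

```text
[ 12.74169077  33.44935295   2.26191556  92.00362918  -1.49980312
  54.62398547 -64.97151387]
t 2.2 rot [179.95  -0.   -80.47] tip chest x,y,z mm [-85.1 -50.8 270.9] F [-0.9 -0.1 -0.5] w 0.0002688729390118867
need units [-1.52 -2.13  1.4 ]
[349.51122575 102.01223475]
[214.33754893 102.25061303]
[ 83.26319169 104.5496521 ]
```

View pics/w1.png

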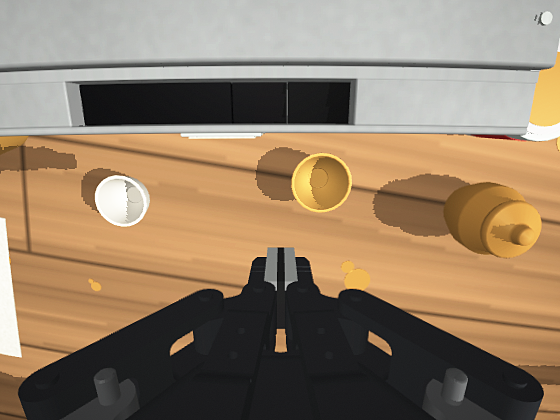

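Run:
```python
from h import *
p=cv2.imread('pics/w1.png'); d=np.load('w1.npy'); m=bot.camera_model('wrist'); P=cloud(m,d)
q=P[...,:2]-C; X=q@EX*1e3; Y=q@EY*1e3; Z=P[...,2]*1e3
g=p.max(-1)
fl=(abs(X)<22)&(abs(Y)<115)&(Z>155)&(Z<176)&(d>0)
print('floor x range by y; z')
for lo in range(-110,110,5):
    s=fl&(Y>=lo)&(Y<lo+5)
    if s.sum()>5: print(lo,s.sum(),np.percentile(X[s],[3,97]).round(1),np.median(Z[s]).round(1),end=' | ')
lp=(X>-30)&(X<-8)&(abs(Y)<95)&(abs(Z-185)<3); print('lip',lp.sum(),np.percentile(X[lp],[3,50,97]),np.median(Z[lp]))
```

```text
floor x range by y; z
-105 337 [-15.8  14.6] 169.3 | -100 285 [-15.8  15.5] 168.8 | -95 287 [-15.1  15.5] 169.0 | -90 278 [-15.1  15.5] 168.9 | -85 284 [-15.1  15.4] 169.1 | -80 276 [-15.1  15.5] 169.1 | -75 289 [-15.1  15.5] 169.0 | -70 277 [-15.1  15.4] 169.0 | -65 295 [-15.1  15.4] 169.0 | -60 223 [-15.1  15.5] 168.8 | -55 307 [-15.1  15.5] 166.1 | -50 264 [-15.1  15.4] 166.1 | -45 290 [-15.1  15.4] 166.1 | -40 278 [-15.1  15.4] 166.1 | -35 285 [-15.1  15.5] 166.1 | -30 278 [-15.   15.5] 166.1 | -25 282 [-15.   15.5] 166.1 | -20 280 [-15.   15.6] 166.1 | -15 309 [-15.   15.6] 167.8 | -10 290 [-15.2  15.7] 169.2 | -5 286 [-15.7  15.6] 169.1 | 0 285 [-15.6  14.9] 169.2 | 5 276 [-15.6  15.1] 169.1 | 10 286 [-15.5  15.1] 169.0 | 15 281 [-15.5  15.2] 169.2 | 20 272 [-15.4  15.2] 169.2 | 25 281 [-15.4  15.3] 169.1 | 30 286 [-15.3  15.5] 169.2 | 35 278 [-15.3  15.6] 169.2 | 40 281 [-15.2  15.6] 169.2 | 45 274 [-15.2  15.8] 169.3 | 50 285 [-15.1  15.6] 169.3 | 55 258 [-15.  15.] 169.2 | 60 272 [-15.   15.3] 169.3 | 65 262 [-14.9  15.4] 169.2 | 70 273 [-14.8  15.5] 169.2 | 75 279 [-15.5  15.6] 169.4 | 80 265 [-15.4  15.8] 169.3 | 85 269 [-15.3  15.2] 169.3 | 90 262 [-15.2  15.4] 169.3 | 95 258 [-15.2  15.3] 169.2 | 100 277 [-15.   15.5] 169.3 | 105 250 [-15.   15.3] 171.9 | lip 2245 [-22.41127854 -19.42648327 -16.55442505] 185.63233866349086
```

The wrist view confirms the frame: lip at x -22 to -16 mm. The recess edges show at columns about 232 and 287, so it spans -57 to -13 mm with its middle near -35 mm. I'll set the finger above y=+10 mm and come down.

Call:
arm_command(gripper=[0, 0, 0, 0, 0], travel=[[-0.5, -0.7, 0], [-0.5, -0.7, 0], [-0.5, -0.73, 0], [0, 0, 0.6], [0, 0, 0]], dr=[[0, 0, 0], [0, 0, 0], [0, 0, 0], [0, 0, 0], [0, 0, 0]])

```text
clock: 2.75
tcp_pos: [0.5734, -0.0838, 0.2621]
tool_rot: [179.8, 0.1, -80.4]
force: [-1.0, -0.2, 0.3]
width: -0.0
```

Call:
arm_command(gripper=[0, 0, 0, 0], travel=[[0, 0, 0.5], [0, 0, 0.3], [0, 0, 0], [0, 0, 0]], dr=[[0, 0, 0], [0, 0, 0], [0, 0, 0], [0, 0, 0]])

```text
clock: 3.15
tcp_pos: [0.5743, -0.0844, 0.2334]
tool_rot: [-180.0, -0.0, -80.5]
force: [-0.2, 0.0, 0.4]
width: 0.0
```

Run:
```python
from h import *
goto(0,.01,.172)
```

```text
t 3.15 rot [-1.7997e+02 -2.0000e-02 -8.0490e+01] tip chest x,y,z mm [  0.6   8.9 216.4] F [-0.2  0.   0.4] w 2.3387197577417617e-05
need units [-0.03  0.02  1.11]
```

Call:
arm_command(gripper=[0, 0, 0, 0, 0], travel=[[0, 0, 0.3], [0, 0, 0.3], [0, 0, 0.25], [0, 0, 0.15], [0, 0, 0]], dr=[[0, 0, 0], [0, 0, 0], [0, 0, 0], [0, 0, 0], [0, 0, 0]])

```text
clock: 3.65
tcp_pos: [0.5743, -0.0835, 0.1921]
tool_rot: [180.0, 0.0, -80.4]
force: [0.0, 0.6, 0.2]
width: -0.0002
```

Call:
arm_command(gripper=[0, 0, 0], travel=[[0, 0, 0.03], [0, 0, 0.03], [0, 0, 0]], dr=[[0, 0, 0], [0, 0, 0], [0, 0, 0]])

```text
clock: 3.95
tcp_pos: [0.5745, -0.0834, 0.1901]
tool_rot: [-180.0, -0.0, -80.4]
force: [0.5, -0.4, 0.3]
width: 0.0001
```

Run:
```python
from h import *
goto(0,.01,.168)
```

```text
t 3.95 rot [-179.99   -0.    -80.41] tip chest x,y,z mm [  0.9   9.9 173.1] F [ 0.5 -0.4  0.3] w 9.667502835137469e-05
need units [-0.    0.02  0.13]
```

Tip is 5 mm above the floor. Fine descent.

Call:
arm_command(gripper=[0, 0, 0, 0], travel=[[0, 0.01, 0.04], [0, 0.01, 0.03], [0, 0, 0.02], [0, 0, 0]], dr=[[0, 0, 0], [0, 0, 0], [0, 0, 0], [0, 0, 0]])

```text
clock: 4.35
tcp_pos: [0.5736, -0.0835, 0.1862]
tool_rot: [180.0, 0.0, -80.4]
force: [-0.1, -0.8, 0.1]
width: 0.0
```

Call:
arm_command(gripper=[0, 0], travel=[[0, 0, 0.02], [0, 0, 0]], dr=[[0, 0, 0], [0, 0, 0]])

```text
clock: 4.55
tcp_pos: [0.5736, -0.0835, 0.1854]
tool_rot: [180.0, 0.0, -80.4]
force: [-0.3, -0.3, 1.1]
width: -0.0
```

Call:
arm_command(gripper=[0, 0], travel=[[0, 0, 0.02], [0, 0, 0]], dr=[[0, 0, 0], [0, 0, 0]])

```text
clock: 4.75
tcp_pos: [0.5737, -0.0835, 0.1851]
tool_rot: [-180.0, 0.0, -80.4]
force: [-2.0, -0.1, 7.7]
width: 0.0002
```

Call:
arm_command(gripper=[0, 0], travel=[[0, 0, 0.02], [0, 0, 0]], dr=[[0, 0, 0], [0, 0, 0]])

```text
clock: 4.95
tcp_pos: [0.5737, -0.0836, 0.185]
tool_rot: [-179.9, -0.0, -80.4]
force: [-6.4, 1.2, 20.2]
width: 0.0003
```

Floor contact at tip z=168 mm; the arm is stiff, about 15 N/mm. I'll ease to a few N and slide towards -y (+tool x).

Call:
arm_command(gripper=[0, 0], travel=[[0, 0, -0.02], [0, 0, 0]], dr=[[0, 0, 0], [0, 0, 0]])

```text
clock: 5.15
tcp_pos: [0.5737, -0.0835, 0.1851]
tool_rot: [-180.0, -0.0, -80.4]
force: [-2.3, 0.4, 9.4]
width: 0.0003
```

Call:
arm_command(gripper=[0, 0, 0, 0, 0], travel=[[0.1, 0, 0], [0.1, 0, 0], [0.1, 0, 0], [0.1, 0, 0], [0.1, 0, 0]], dr=[[0, 0, 0], [0, 0, 0], [0, 0, 0], [0, 0, 0], [0, 0, 0]])

```text
clock: 5.65
tcp_pos: [0.5773, -0.1023, 0.185]
tool_rot: [-179.9, 0.1, -80.4]
force: [-1.5, 5.8, 8.6]
width: -0.0003
```

Run:
```python
from h import *
rep()
```

```text
t 5.65 rot [-1.7994e+02  8.0000e-02 -8.0370e+01] tip chest x,y,z mm [  0.6  -9.2 168. ] F [-1.5  5.8  8.6] w -0.00030017434339225544
```

Call:
arm_command(gripper=[0, 0, 0, 0], travel=[[0.1, 0, 0], [0.1, 0, 0], [0.1, 0, 0], [0.1, 0, 0]], dr=[[0, 0, 0], [0, 0, 0], [0, 0, 0], [0, 0, 0]])

```text
clock: 6.05
tcp_pos: [0.5796, -0.1193, 0.1846]
tool_rot: [180.0, 0.0, -80.4]
force: [-0.3, 0.2, -0.7]
width: 0.0001
```

Call:
arm_command(gripper=[0, 0], travel=[[0.05, 0, 0], [0.05, 0, 0]], dr=[[0, 0, 0], [0, 0, 0]])

```text
clock: 6.25
tcp_pos: [0.5803, -0.1232, 0.1846]
tool_rot: [180.0, 0.0, -80.4]
force: [-0.6, -0.7, -0.2]
width: -0.0001
```

Call:
arm_command(gripper=[0, 0], travel=[[0.05, 0, 0], [0.05, 0, 0]], dr=[[0, 0, 0], [0, 0, 0]])

```text
clock: 6.45
tcp_pos: [0.581, -0.127, 0.1847]
tool_rot: [180.0, 0.0, -80.4]
force: [0.1, -0.9, 0.4]
width: 0.0002
```

Run:
```python
from h import *
rep()
```

```text
t 6.45 rot [ 1.800e+02  1.000e-02 -8.041e+01] tip chest x,y,z mm [ 1.000e-01 -3.420e+01  1.677e+02] F [ 0.1 -0.9  0.4] w 0.0002310847902971264
```

The Fz drop shows the tip fell into the recess; it is now at y=-34 mm, mid-recess. Pressing the catch.

Call:
arm_command(gripper=[0, 0, 0, 0], travel=[[0, 0, 0.06], [0, 0, 0.06], [0, 0, 0.06], [0, 0, 0]], dr=[[0, 0, 0], [0, 0, 0], [0, 0, 0], [0, 0, 0]])

```text
clock: 6.85
tcp_pos: [0.581, -0.127, 0.1773]
tool_rot: [-180.0, -0.0, -80.4]
force: [1.0, -3.6, 3.6]
width: -0.0001
```

Call:
arm_command(gripper=[0, 0, 0, 0], travel=[[0, 0, 0.04], [0, 0, 0.04], [0, 0, 0.02], [0, 0, 0]], dr=[[0, 0, 0], [0, 0, 0], [0, 0, 0], [0, 0, 0]])

```text
clock: 7.25
tcp_pos: [0.581, -0.127, 0.1735]
tool_rot: [-180.0, -0.0, -80.4]
force: [-0.0, -2.6, 5.0]
width: 0.0002
```

Run:
```python
from h import *
rep()
```

```text
t 7.25 rot [-1.7999e+02 -1.0000e-02 -8.0420e+01] tip chest x,y,z mm [ 1.000e-01 -3.420e+01  1.565e+02] F [-0.  -2.6  5. ] w 0.00016787752588651064
```

Call:
arm_command(gripper=[0, 0, 0, 0, 0], travel=[[0, 0, 0.015], [0, 0.04, 0], [0, 0.03, 0], [0, 0.03, 0], [0, 0, 0]], dr=[[0, 0, 0], [0, 0, 0], [0, 0, 0], [0, 0, 0], [0, 0, 0]])

```text
clock: 7.75
tcp_pos: [0.5774, -0.1276, 0.1732]
tool_rot: [-179.9, -0.0, -80.4]
force: [0.8, -2.1, 5.6]
width: 0.0002
```

Run:
```python
from h import *
rep()
```

```text
t 7.75 rot [-1.7992e+02 -2.0000e-02 -8.0410e+01] tip chest x,y,z mm [ -3.5 -34.2 156.2] F [ 0.8 -2.1  5.6] w 0.00023566333142030157
```

Call:
arm_command(gripper=[0, 0, 0], travel=[[0, 0.03, 0.005], [0, 0.03, 0], [0, 0.03, 0]], dr=[[0, 0, 0], [0, 0, 0], [0, 0, 0]])

```text
clock: 8.05
tcp_pos: [0.5741, -0.1281, 0.173]
tool_rot: [-179.9, -0.0, -80.4]
force: [3.7, -1.9, 6.4]
width: 0.0001
```

Call:
arm_command(gripper=[0, 0, 0], travel=[[0, 0.03, 0], [0, 0.03, 0], [0, 0.03, 0]], dr=[[0, 0, 0], [0, 0, 0], [0, 0, 0]])

```text
clock: 8.35
tcp_pos: [0.5706, -0.1287, 0.173]
tool_rot: [-179.9, -0.0, -80.4]
force: [4.0, -2.0, 6.3]
width: -0.0001
```

Run:
```python
from h import *
rep()
```

```text
t 8.35 rot [-1.799e+02 -2.000e-02 -8.040e+01] tip chest x,y,z mm [-10.5 -34.2 156. ] F [ 4.  -2.   6.3] w -0.0001244208505817349
```

The drawer is following at about 4 N, past the 2 mm play, so it is unlatched. I'll ramp up smoothly.

Call:
arm_command(gripper=[0, 0, 0, 0, 0], travel=[[0, 0.035, 0], [0, 0.045, 0], [0, 0.055, 0], [0, 0.06, 0], [0, 0.06, 0]], dr=[[0, 0, 0], [0, 0, 0], [0, 0, 0], [0, 0, 0], [0, 0, 0]])

```text
clock: 8.85
tcp_pos: [0.5605, -0.1304, 0.173]
tool_rot: [-179.9, -0.0, -80.4]
force: [3.6, -1.4, 6.0]
width: 0.0004
```

Call:
arm_command(gripper=[0, 0, 0, 0, 0], travel=[[0, 0.06, 0], [0, 0.06, 0], [0, 0.06, 0], [0, 0.06, 0], [0, 0.06, 0]], dr=[[0, 0, 0], [0, 0, 0], [0, 0, 0], [0, 0, 0], [0, 0, 0]])

```text
clock: 9.35
tcp_pos: [0.5486, -0.1324, 0.173]
tool_rot: [-179.9, -0.0, -80.4]
force: [3.2, -1.9, 5.6]
width: 0.0002
```

Run:
```python
from h import *
rep()
```

```text
t 9.35 rot [-1.799e+02 -2.000e-02 -8.040e+01] tip chest x,y,z mm [-32.7 -34.2 156. ] F [ 3.2 -1.9  5.6] w 0.00020322784815740715
```

Call:
arm_command(gripper=[0, 0, 0, 0, 0], travel=[[0, 0.07, 0], [0, 0.08, 0], [0, 0.08, 0], [0, 0.08, 0], [0, 0.08, 0]], dr=[[0, 0, 0], [0, 0, 0], [0, 0, 0], [0, 0, 0], [0, 0, 0]])

```text
clock: 9.85
tcp_pos: [0.5332, -0.1351, 0.173]
tool_rot: [-179.9, -0.0, -80.4]
force: [3.6, -1.4, 7.2]
width: -0.0
```

Call:
arm_command(gripper=[0, 0, 0, 0, 0], travel=[[0, 0.08, 0], [0, 0.08, 0], [0, 0.08, 0], [0, 0.08, 0], [0, 0.08, 0]], dr=[[0, 0, 0], [0, 0, 0], [0, 0, 0], [0, 0, 0], [0, 0, 0]])

```text
clock: 10.35
tcp_pos: [0.5175, -0.1377, 0.173]
tool_rot: [-179.9, -0.0, -80.4]
force: [3.2, -2.6, 6.0]
width: -0.0001
```

Call:
arm_command(gripper=[0, 0, 0, 0, 0], travel=[[0, 0.08, 0], [0, 0.08, 0], [0, 0.08, 0], [0, 0.08, 0], [0, 0.08, 0]], dr=[[0, 0, 0], [0, 0, 0], [0, 0, 0], [0, 0, 0], [0, 0, 0]])

```text
clock: 10.85
tcp_pos: [0.5017, -0.1403, 0.173]
tool_rot: [-179.9, -0.0, -80.4]
force: [3.8, -1.4, 6.3]
width: -0.0001
```

Run:
```python
from h import *
rep()
```

```text
t 10.85 rot [-1.7989e+02 -2.0000e-02 -8.0400e+01] tip chest x,y,z mm [-80.3 -34.1 156. ] F [ 3.8 -1.4  6.3] w -0.00010623799855019016
```

Call:
arm_command(gripper=[0, 0, 0, 0, 0], travel=[[0, 0.08, 0], [0, 0.08, 0], [0, 0.08, 0], [0, 0.08, 0], [0, 0.08, 0]], dr=[[0, 0, 0], [0, 0, 0], [0, 0, 0], [0, 0, 0], [0, 0, 0]])

```text
clock: 11.35
tcp_pos: [0.4859, -0.143, 0.173]
tool_rot: [-179.9, -0.0, -80.4]
force: [3.1, -0.7, 6.1]
width: 0.0
```

Call:
arm_command(gripper=[0, 0, 0, 0, 0], travel=[[0, 0.07, 0], [0, 0.06, 0], [0, 0.05, 0], [0, 0.035, 0], [0, 0.02, 0]], dr=[[0, 0, 0], [0, 0, 0], [0, 0, 0], [0, 0, 0], [0, 0, 0]])

```text
clock: 11.85
tcp_pos: [0.4766, -0.1445, 0.173]
tool_rot: [-179.9, -0.0, -80.4]
force: [3.3, -0.7, 6.2]
width: 0.0003
```

Call:
arm_command(gripper=[0, 0, 0, 0], travel=[[0, 0, 0], [0, -0.03, 0], [0, -0.03, 0], [0, 0, 0]], dr=[[0, 0, 0], [0, 0, 0], [0, 0, 0], [0, 0, 0]])

```text
clock: 12.25
tcp_pos: [0.4785, -0.1442, 0.1728]
tool_rot: [-180.0, 0.0, -80.4]
force: [-0.5, -2.6, 6.0]
width: -0.0003
```

Run:
```python
from h import *
rep()
```

```text
t 12.25 rot [-180.      0.    -80.42] tip chest x,y,z mm [-103.9  -34.1  155.8] F [-0.5 -2.6  6. ] w -0.00027705976367755047
```

Clear of the lip, with side force near zero. I'll lift straight up, gently first so the catch springs back.

Call:
arm_command(gripper=[0, 0, 0, 0, 0], travel=[[0, 0, -0.05], [0, 0, -0.08], [0, 0, -0.12], [0, 0, -0.15], [0, 0, 0]], dr=[[0, 0, 0], [0, 0, 0], [0, 0, 0], [0, 0, 0], [0, 0, 0]])

```text
clock: 12.75
tcp_pos: [0.4786, -0.1441, 0.1894]
tool_rot: [-180.0, 0.0, -80.4]
force: [-0.6, 0.2, 0.7]
width: -0.0003
```

Call:
arm_command(gripper=[0, 0, 0, 0, 0], travel=[[0, 0, -0.3], [0, 0, -0.5], [0, 0, -0.7], [0, 0, -0.7], [0, 0, 0]], dr=[[0, 0, 0], [0, 0, 0], [0, 0, 0], [0, 0, 0], [0, 0, 0]])

```text
clock: 13.25
tcp_pos: [0.4792, -0.1443, 0.2794]
tool_rot: [-179.8, -0.1, -80.4]
force: [0.0, 0.1, -0.8]
width: -0.0001
```

Run:
```python
from h import *
rep()
print([round(float(v),3) for v in bot.state()['joint_pos']])
for n in ['scene','side','wrist']:
    p,d=bot.read_camera(n); cv2.imwrite(f'pics/{n}9.png',p); m=bot.camera_model(n); P=cloud(m,d)
    q=P[...,:2]-C; X=q@EX*1e3; Y=q@EY*1e3; Z=P[...,2]*1e3
    lp=(X>-170)&(X<20)&(abs(Y)<95)&(abs(Z-185)<4)&(d>0)
    if lp.sum()>20: print(n,'z185 x',np.percentile(X[lp],[2,10,50]).round(1))
    fl=(X>-125)&(X<-80)&(Z>145)&(Z<175)&(d>0)
    for lo in range(-80,40,10):
        s=fl&(Y>=lo)&(Y<lo+10)
        if s.sum()>5: print(lo,np.median(Z[s]).round(1),end=' | ')
    print()
    for l in ['lip','channel']:
        for r in bot.tip_of(n,l)[:1]:
            g=plane(m,r['point'],.185 if l=='lip' else .168)[:2]-C; print(n,l,round(r['confidence'],2),(g@EX*1e3).round(1),(g@EY*1e3).round(1))
```

```text
t 13.25 rot [-1.7977e+02 -8.0000e-02 -8.0410e+01] tip chest x,y,z mm [-103.1  -34.3  262.4] F [ 0.   0.1 -0.8] w -8.95261717882494e-05
[12.317, 31.81, 1.369, 97.708, -0.953, 50.252, -66.32]
scene z185 x [-123.9 -122.   -84.7]
-80 168.7 | -70 168.9 | -60 166.7 | -50 165.3 | -40 165.5 | -30 165.7 | -20 166.2 | -10 168.0 | 0 167.7 | 10 167.9 | 20 168.4 | 30 168.6 | 
scene lip 0.68 -121.2 3.6
scene channel 0.84 -99.2 -3.2
side z185 x [-125.9 -125.6 -122.9]
-80 167.1 | -70 167.0 | -60 166.0 | -50 164.4 | -40 163.8 | 
side lip 0.93 -118.5 1.0
side channel 0.64 -39.7 264.6
wrist z185 x [-125.4 -123.9  -87. ]
-80 168.7 | -70 168.8 | -60 166.3 | -50 166.0 | -40 165.9 | -30 166.0 | -20 166.2 | -10 168.9 | 0 168.9 | 10 168.9 | 20 168.9 | 30 169.0 | 
wrist lip 0.63 -124.2 2.7
wrist channel 0.79 -103.2 3.4
```

View pics/scene9.png

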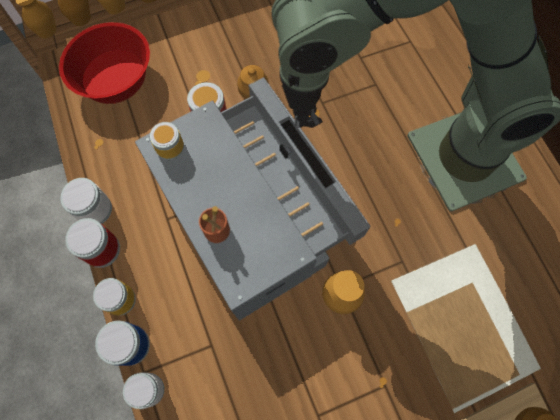

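View pics/wrist9.png

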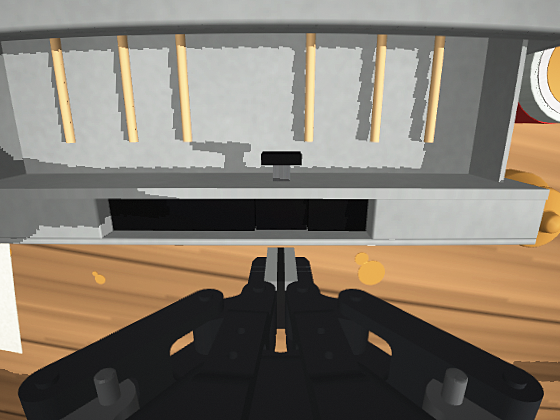

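The scene view shows the drawer open with its front at about (300,165) and the tin (168,140), brush pot (213,225), vase and jar unmoved. The wrist view shows the brushes, and the recess back at rest (columns about 255-308). The arm is clear, so I'm handing in.

```bash
python3 -c "
from cell import bot
print(bot.close_job(), bot.state()['clock'])"
```

```text
the job is handed in; nothing more can be done
the job is handed in; nothing more can be done
```

The upper drawer is open by about 101 mm and stayed there after I let go, and the catch has sprung back up. I handed the job in at about 13.6 s.

- **Finding the recess:** I slid the closed fingertip along the channel floor at about 9 N. It dropped in at about 30 mm to the right (-y) of the channel's middle, where the depth images had shown a 3 mm step. When I first touched the floor the force briefly reached about 20 N, the highest reading I saw.
- **Opening:** I pressed the catch about 9 mm (about 6 N) and kept it down for the whole draw. The pull was about 4 N and the speed at most 32 mm/s. I then backed off the lip and lifted straight out.
- **Last checks:**
  - **Drawer:** The lip's front edge moved from -22 mm to about -124 mm, with the three cameras agreeing to within about 2 mm.
  - **Catch:** The recess floor is again 3 mm below the channel floor.
  - **Arm:** Contact force is near zero, with the fingertip about 77 mm above the lip.
  - **Other objects:** The small tin, brush pot, vase, jar and big tin look unmoved. I could not see the two bowls afterwards because the open drawer hides them; nothing went near them.
- **Disagreement:** The side camera's network put the channel point in an impossible place, about 265 mm off in y. I ignored it, since the depth readings and the other views agreed.

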